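Put the glazing tools away by kind

ROBOT

A 6-joint arm with a two-finger parallel gripper is mounted at the origin on the work surface. World frame = base frame: x ahead of the robot, y to its left, z up, the work surface at z = 0. Lengths are in mm, angles in rad, forces in N, time in s.
With the tool pointing down it reaches from about 400 to 925 mm from the base axis. Payload 12.5 kg.
Tool frame: the origin (TCP) lies at the centre of the arm's flange, where the gripper is bolted on; the fingertips stand 190 mm ahead of it and the grasp point (between the pads) lies env.grip_point_offset ahead of it (env.grip_point_offset is the distance from the TCP to the grasp point, in mm); z points along the fingers, x is the direction in which the jaws open and shut, and the axes are right-handed (so a half turn about z gives the same grasp; the last joint's range is limited). The gripper opens to 95 mm and grips with 3 to 60 N. Pads are 20 mm wide; open, the fingers measure 119 mm over their backs; the gripper's body (75 mm by 180 mm) begins 59 mm behind the grasp point.
Start: joints at [-1.309, 0.491, 1.559, -0, 1.092, -0.106], TCP at [224.746, -583.193, 404.761] pointing down, gripper open.
Joint ranges: [-3.1, 3.1], [-0.84, 2.19], [0.05, 2.79], [-1.13, 4.28], [0.06, 2.93], [-2.69, 2.69]. Speed limits (rad/s): [2.22, 2.22, 2.79, 3.14, 3.14, 3.14].

INTERFACE

Orientations are given as [roll, pitch, yaw] about the fixed x, y, z axes, in that order (R = Rz(yaw) Ry(pitch) Rx(roll)).
In Python, from cell import state, read_camera, camera_model, job_done, env gives the robot as it stands.
- The arm moves only by the tool arm_command, never from a script. Its argument "steps" is a list of rows, each a list of 6 numbers: the shift along the tool's x, y, z in cm, then the turn, a rotation vector about the tool's x, y, z in degrees. In form: [[dx, dy, dz, rx, ry, rz], ...]. A call has 1 to 12 rows; each row is the pose to reach, as a shift and turn from the pose commanded when the call began, along the tool's axes at that moment; what a row does not reach only later rows make up. A row lasts 1/12 s, in which the tool goes at most 41.7 mm and 7.16 degrees, less where a joint would pass 70% of its speed; a pose out of reach is approached as far as the arm can. A call with a gripper value outside its range is refused whole. "jaw" is the finger opening in cm, from 0 to 9.51, set as the call begins (left out, the last holds). The fingers move at their own pace and stop on an object; the grip force is fixed at half the most. Time passes only in rows, so rows that repeat a pose let the fingers close. It gives the time, the measured TCP pose, the force and the opening at its end, in the units of the state.
- state(): the state, without advancing time (a new reading comes with each control period).
- read_camera(name): name is "scene" or "side" or "wrist"; returns the picture (384x512x3 uint8, red, green, blue); there is no depth.
- camera_model(name): a dict with "K" (3x3 intrinsics, pixels), "k1" (the pictures are not rectified: a ray, as slopes to the right and down, at radius r is drawn at 1 + k1 r^2 times it, then the intrinsics apply), "xyz" and "rotation" of the camera in the world. Camera axes: x right, y up, looking along -z (the intrinsics and any distortion apply to the point x, -y, -z); pixel columns grow to the right and rows downward; lengths in mm; the calibration is good to about 2 mm. A picture is of the moment at which its call begins: read the wrist's pose just before it. camera_model takes no time and is no camera call; for the wrist camera it gives the pose at the moment of the call.
- job_done(): hands the job in, once; it reports no verdict.
The state is a dict: "t": time; "joints": joint angles; "qvel": joint speeds; "tau": joint torques, N m; "eef_pos": TCP position; "tcp_rot": TCP orientation; "ft_force": force on the tool from outside, world axes, zero at the start; "moment": the same for the moment, N m; "opening": opening from 0.0 (shut) to 1.0 (fully open).
Only numpy, scipy, OpenCV 4.12 (cv2) and the standard library are available. Lean on these libraries where they do the work, as an engineer would, in place of code of your own. Each camera call takes 0.05 s, during which the arm holds its last target. There are 200 camera calls.

TASK

Put the five glazing tools away, each kind in its own place: lay both wooden pin tools flat on the floor of the long steel tray, neither on top of the other, stand both brass hole cutters upright in the round terracotta saucer, and stand the stainless mixing paddle head upright in the square wooden box. Set each tool down rather than dropping it in, and leave the vase and the mug standing where they are.

Things in the scene. Friction and masses are not known exactly. Their poses are not given: they have to be found in the camera images.
- long_pin_tool: the longer of two wooden pin tools: a square wooden handle 96 mm long, 18 mm wide and 18 mm high, then a small brass ferrule and a thin steel needle; 140 mm overall, lying flat on a handle face. Origin: on the handle's axis, midway along the whole length (9 mm above the surface it lies on); x runs along the tool to the needle point. Handle from x = -70 to +26 mm, balance point near x = -17 mm. About 35 g.
- short_pin_tool: the shorter, thicker pin tool: a square wooden handle 68 mm long, 24 mm wide and 24 mm high, then a small brass ferrule and a thin steel needle; 104 mm overall, lying flat on a handle face. Origin: on the handle's axis, midway along the whole length (12 mm above the surface it lies on); x runs along the tool to the needle point. Handle from x = -52 to +16 mm, balance point near x = -13 mm. About 35 g.
- large_hole_cutter: the larger of two brass hole cutters, standing upright: a plain round brass tube 38 mm in diameter from 0 to 44 mm height, and above it on a thin neck a dark wooden knob 24 mm in diameter, its top at 67 mm. Origin: centre of the underside, z up. About 110 g. The tube is gripped on its sides, any way round.
- small_hole_cutter: the smaller brass hole cutter, standing upright: a plain round brass tube 26 mm in diameter from 0 to 40 mm height, and above it on a thin neck a dark wooden knob 20 mm in diameter, its top at 63 mm. Origin: centre of the underside, z up. About 70 g. The tube is gripped on its sides, any way round.
- paddle_head: stainless mixing paddle head without its shaft, standing on its ring: ring 74 mm in diameter and 8 mm high, three slanted blades up to 29 mm height round a hub, and in the middle a plain round stub 16 mm in diameter standing up from 38 to 64 mm height, by which it is gripped any way round. Origin: centre of the underside, z up. About 220 g.
- long_tray: long low rectangular tray of grey painted steel, for the pin tools, fixed to the table: outside 150 mm (its x) by 210 mm (its y, the long way), 22 mm high, walls and floor 4 mm thick, open on top. Origin: centre of its underside, z up.
- round_saucer: round terracotta saucer, for the hole cutters, fixed to the table: outside 164 mm in diameter at the rim and 140 mm at the foot, 24 mm high, walls and floor 6 mm thick; its flat floor is about 128 mm across. Origin: centre of its underside, z up.
- square_box: square open wooden box, for the paddle head, fixed to the table: outside 124 mm by 124 mm, 34 mm high, walls and floor 6 mm thick. Origin: centre of its underside, x and y along its sides, z up.
- cobalt_vase: glossy cobalt blue vase, 88 mm across at its widest and 150 mm tall, standing loose; it stays where it is. Origin: centre of its underside, z up.
- oatmeal_mug: speckled oatmeal mug, 80 mm in diameter, 92 mm tall, its handle reaching out to 74 mm from its axis along y, standing loose; it stays where it is. Origin: centre of its underside, z up.
There are look-alikes about, which are no part of the job. Leave any purple look-alike of the small_hole_cutter alone.

How it is judged (in metres and radians):
At the end, for the whole second after the job is handed in: Pins in the long tray (within 66/60 mm of centre, 22 mm up, level to 0.1 rad); cutters in the saucer (within 66 mm, 13 mm up) and paddle in the box (within 30 mm, 14 mm up), upright to 0.15 rad; all below 20 mm/s; vase and mug within 15 mm of their places (x of long_pin_tool in the frame of long_tray between -0.066 and 0.066 m and y of long_pin_tool in the frame of long_tray between -0.06 and 0.06 m and z of each of long_pin_tool, short_pin_tool in the frame of long_tray below 0.022 m and angle between long_pin_tool's own x axis and vertical between 1.47 and 1.67 rad and x of short_pin_tool in the frame of long_tray between -0.066 and 0.066 m and y of short_pin_tool in the frame of long_tray between -0.06 and 0.06 m and angle between short_pin_tool's own x axis and vertical between 1.47 and 1.67 rad and horizontal distance between each of large_hole_cutter, small_hole_cutter and round_saucer below 0.066 m and z of each of large_hole_cutter, small_hole_cutter in the frame of round_saucer below 0.013 m and angle between each of large_hole_cutter, small_hole_cutter, paddle_head's own z axis and vertical below 0.15 rad and x of paddle_head in the frame of square_box between -0.03 and 0.03 m and y of paddle_head in the frame of square_box between -0.03 and 0.03 m and z of paddle_head in the frame of square_box below 0.014 m and linear speed of each of long_pin_tool, short_pin_tool, large_hole_cutter, small_hole_cutter, paddle_head below 0.02 m/s and distance of each of cobalt_vase, oatmeal_mug from where it was at the start of the episode below 0.015 m); the robot touches nothing.
It fails at once if the cobalt vase is knocked or shifted by more than 15 mm (distance of cobalt_vase from where it was at the start of the episode above 0.015 m).
It fails at once if the oatmeal mug is knocked or shifted by more than 15 mm (distance of oatmeal_mug from where it was at the start of the episode above 0.015 m).
It fails at once if a tool is dropped into its place (arrives faster than 0.9 m/s, a fall of some 40 mm) instead of being set down ((horizontal distance between long_pin_tool and long_tray below 0.1 m and z of long_pin_tool in the frame of long_tray below 0.08 m and linear speed of long_pin_tool above 0.9 m/s) or (horizontal distance between short_pin_tool and long_tray below 0.1 m and z of short_pin_tool in the frame of long_tray below 0.08 m and linear speed of short_pin_tool above 0.9 m/s) or (horizontal distance between large_hole_cutter and round_saucer below 0.1 m and z of large_hole_cutter in the frame of round_saucer below 0.08 m and linear speed of large_hole_cutter above 0.9 m/s) or (horizontal distance between small_hole_cutter and round_saucer below 0.1 m and z of small_hole_cutter in the frame of round_saucer below 0.08 m and linear speed of small_hole_cutter above 0.9 m/s) or (horizontal distance between paddle_head and square_box below 0.1 m and z of paddle_head in the frame of square_box below 0.08 m and linear speed of paddle_head above 0.9 m/s)).
It also fails if it takes over 134 s, if anything falls off the work surface, if the arm or the gripper's body presses on something with over 40 N, if the wrist force passes 120 N, or if a joint passes its speed limit or range.

## Working session

There is one attempt and no reset: what is moved stays moved. The work goes in short steps, Python scripts to look and compute and a tool call to move; the robot and the scene stay as the last step left them, time stands still between calls to the robot, and variables do not carry over. Pictures are saved under pics/ and viewed, about 12 in all and at most 16, crops included, and the job is handed in when it is done.

Besides the shell and the picture viewer there is one more tool, called after ">>>" by a JSON object that holds its "api" and its "payload", one argument or row to a line. arm_command: Moves the arm, as the interface text tells. Its arguments: {"type":"object","properties":{"steps":{"type":"array"},"jaw":{"type":"number"}},"required":["steps"]}

```bash
ls; mkdir -p pics; cat > h.py <<'E'
import numpy as np, cv2
from cell import state, read_camera, camera_model, job_done, env
def ray(m,u,v):
    K=np.array(m["K"]);xd=(u-K[0,2])/K[0,0];yd=(v-K[1,2])/K[1,1]
    x,y=xd,yd
    for _ in range(20):
        s=1+m["k1"]*(x*x+y*y);x,y=xd/s,yd/s
    return np.array(m["xyz"]),np.array(m["rotation"])@np.array([x,-y,-1.])
def onz(m,u,v,z):
    o,d=ray(m,u,v);return o+d*(z-o[2])/d[2]
def two(ma,pa,mb,pb):
    oa,da=ray(ma,*pa);ob,db=ray(mb,*pb)
    A=np.stack([da,-db],1);t=np.linalg.lstsq(A,ob-oa,rcond=None)[0]
    a=oa+t[0]*da;b=ob+t[1]*db;return (a+b)/2,np.linalg.norm(a-b)
def proj(m,p):
    q=np.array(m["rotation"]).T@(np.array(p)-np.array(m["xyz"]))
    x,y=q[0]/-q[2],-q[1]/-q[2];s=1+m["k1"]*(x*x+y*y);K=np.array(m["K"])
    return K[0,0]*x*s+K[0,2],K[1,1]*y*s+K[1,2]
def save(im,n,crop=None,f=1.5):
    if crop: im=im[crop[1]:crop[3],crop[0]:crop[2]]
    cv2.imwrite(n,cv2.resize(im[:,:,::-1],None,fx=f,fy=f,interpolation=cv2.INTER_CUBIC))
E
python3 - <<'E'
from h import *
print(state(),env.grip_point_offset)
for c in("scene","side","wrist"):
    im=read_camera(c);np.save(f"{c}0.npy",im);save(im,f"pics/{c}0.png");m=camera_model(c);print(c,m)
E
```

```text
pics
{'t': 0.0, 'joints': array([-1.30861105e+00,  4.91556713e-01,  1.55946264e+00,  3.94625032e-06,
        1.09172575e+00, -1.05571022e-01]), 'qvel': array([8.58936712e-04, 1.61364747e-03, 8.25318205e-04, 2.08884290e-03,
       8.65728087e-05, 3.71924056e-04]), 'tau': array([ 1.43725885e-05, -6.12644434e+01, -2.58184969e+01,  6.92049810e-02,
        4.82442684e-02, -1.64815433e-04]), 'eef_pos': array([ 224.72968345, -583.1568547 ,  404.158859  ]), 'tcp_rot': array([-3.14146773e+00,  1.14566632e-03, -1.20304177e+00]), 'ft_force': array([0.22076847, 0.44289519, 0.1072959 ]), 'moment': array([-0.04020981,  0.00552707,  0.03009547]), 'opening': 0.9990676523989195} 171.3
scene {'K': array([[438.83192435,   0.        , 255.29231129],
       [  0.        , 438.83192435, 194.65297316],
       [  0.        ,   0.        ,   1.        ]]), 'k1': -0.1366546127871922, 'xyz': array([1180.77153388, -256.06079854,  810.76755857]), 'rotation': array([7.40908273e-01, 8.65641844e-04, 1.20133256e+00])}
side {'K': array([[384.13442188,   0.        , 256.4745055 ],
       [  0.        , 384.13442188, 191.11837513],
       [  0.        ,   0.        ,   1.        ]]), 'k1': -0.054422046204524115, 'xyz': array([116.48138558, 483.12714435, 653.82046279]), 'rotation': array([ 0.81406793, -0.01565582, -2.46307265])}
wrist {'K': array([[316.36529018,   0.        , 254.69903324],
       [  0.        , 316.36529018, 188.09419895],
       [  0.        ,   0.        ,   1.        ]]), 'k1': -0.020685570718721322, 'xyz': array([ 297.46373283, -555.54579001,  383.79551474]), 'rotation': array([-2.79767750e-01,  6.72637188e-04, -1.20328114e+00])}
```

View pics/scene0.png

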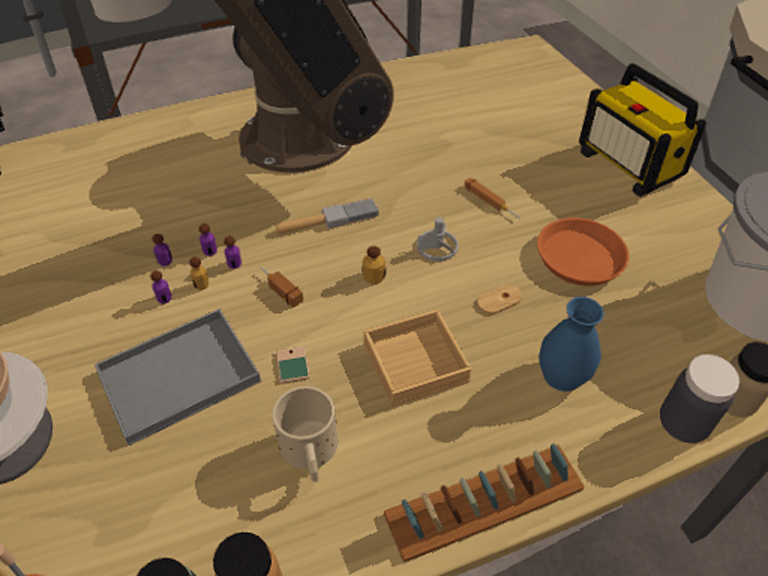

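View pics/side0.png

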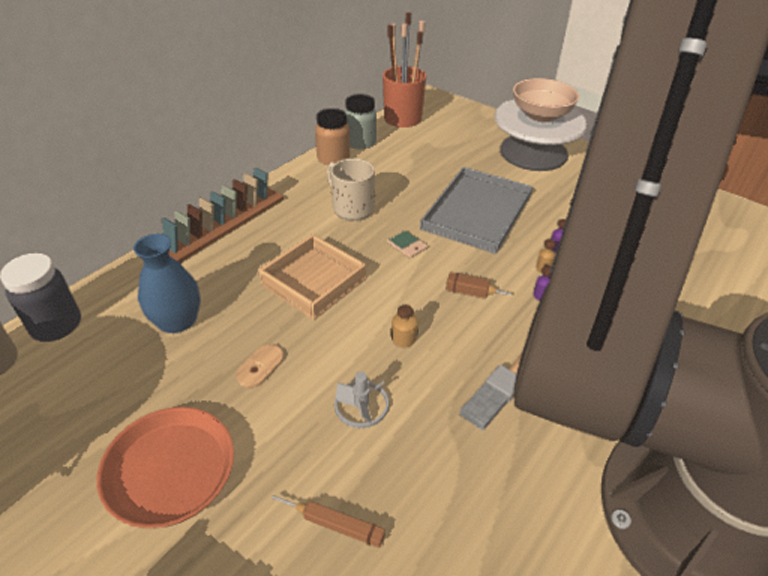

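```bash
python3 - <<'E'
s=open('h.py').read()
s=s.replace("import numpy as np, cv2","import numpy as np, cv2\nfrom scipy.spatial.transform import Rotation as R")
s=s.replace('np.array(m["rotation"])','R.from_euler("xyz",m["rotation"]).as_matrix()')
open('h.py','w').write(s)
E
python3 - <<'E'
from h import *
np.set_printoptions(precision=1,suppress=True)
S=camera_model("scene");D=camera_model("side")
pts=dict(largeknob=((374,249),(405,309)),smallknob=((196,261),(550,243)),paddletop=((439,223),(361,377)),
longhandleend=((469,183),(379,535)),longtip=((519,218),(274,497)),shortend=((293,296),(450,284)),shorttip=((262,268),(512,294)),
boxR=((469,367),(263,270)),boxT=((437,313),(313,312)),boxL=((364,332),(365,268)),boxB=((391,393),(315,238)),
trayL=((97,368),(533,185)),trayT=((221,313),(497,242)),trayR=((259,375),(424,209)),trayB=((127,433),(469,170)),
vaserim=((585,310),(154,245)),mugrim=((303,412),(353,171)))
for k,(a,b) in pts.items():
    a=np.array(a)/1.5;b=np.array(b)/1.5
    print(k,*two(S,a,D,b))
for n,m in(("scene",S),("side",D)):
    im=np.load(n+"0.npy");h=cv2.cvtColor(im,cv2.COLOR_RGB2HSV)
    k=cv2.inRange(h,(3,130,90),(12,255,255))
    c=max(cv2.findContours(k,0,1)[0],key=cv2.contourArea);e=cv2.fitEllipse(c);print(n,e,cv2.contourArea(c))
    P=np.array([onz(m,*p[0],24)[:2] for p in c]);print(cv2.minEnclosingCircle(P.astype(np.float32)))
E
```

```text
largeknob [449.6  10.   64.9] 1.4009828366807058
smallknob [ 361.4 -269.9   57.9] 2.95276450117462
paddletop [422.7 139.   58.1] 2.244698157379543
longhandleend [287.1 268.2   9.5] 3.4168535110232083
longtip [412.2 310.8   7.3] 2.467303254776055
shortend [ 456.6 -130.9   10.9] 7.432014127948818
shorttip [ 368.3 -167.6   11.2] 6.541911314615104
boxR [698.9  62.   32.6] 4.281347383266424
boxT [579.   68.2  19.9] 0.22263871151691086
boxL [578.6 -54.5  26.5] 0.39057543483205387
boxB [696.5 -57.8  26.7] 1.5247350307082628
trayL [ 489.3 -459.1   19.6] 9.93199319607981
trayT [ 451.1 -255.6   20.5] 8.299523416579808
trayR [ 597.7 -231.4   34.4] 16.68154627038084
trayB [ 619.5 -428.4   16.6] 7.820124460712846
vaserim [744.6 202.1 149.2] 3.1866208336869617
mugrim [ 721.7 -189.2   88.8] 0.843748421021381
scene ((388.0660400390625, 166.56871032714844), (41.318763732910156, 61.30303192138672), 104.48838806152344) 1985.0
((539.6753540039062, 363.665283203125), 84.54881286621094)
side ((109.82376861572266, 311.1853942871094), (73.01365661621094, 95.65266418457031), 59.093685150146484) 5483.5
((536.9810180664062, 367.4961242675781), 81.18386840820312)
```

View pics/wrist0.png

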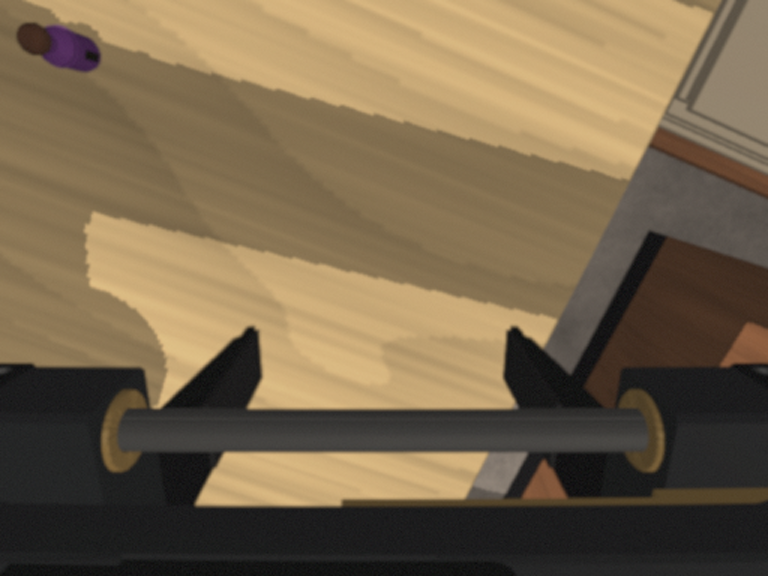

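The overview gives fair estimates. The scene shows the small cutter at (198,273), amid four purple look-alikes, the large cutter at (374,265), the paddle at (437,240) and the saucer at (582,250). I'll now go over the cutters and short pin.

>>> {"api": "arm_command", "payload": {
  "steps": [
    [-22.6, -20, 0, 0, 0, 0],
    [-22.6, -20, 0, 0, 0, 0],
    [-22.6, -20, 0, 0, 0, 0],
    [-22.6, -20, 0, 0, 0, 0],
    [-22.6, -20, 0, 0, 0, 0],
    [-22.6, -20, 0, 0, 0, 0],
    [-22.6, -20, 0, 0, 0, 0],
    [-22.6, -20, 0, 0, 0, 0],
    [-22.6, -20, 0, 0, 0, 0],
    [-22.6, -20, 0, 0, 0, 0],
    [-22.6, -20, 0, 0, 0, 0]
  ]
}}

```text
t: 1.07
eef_pos: [330.0, -301.4, 404.7]
tcp_rot: [3.142, -0.0, -1.203]
ft_force: [0.3, 0.1, -0.2]
opening: 0.999
```

```bash
cat >> h.py <<'E'
def goto(x,y,z,yaw=None):
    "rows' numbers (cm, deg) from the pose now to grasp point x,y,z, yaw (mod pi)"
    s=state();r=s["tcp_rot"];p=s["eef_pos"];M=R.from_euler("xyz",r)
    y0=r[2]; yaw=y0 if yaw is None else yaw
    T=R.from_euler("xyz",[np.pi,0,yaw])
    d=M.inv().apply(np.array([x,y,z+env.grip_point_offset])-p)/10
    w=(M.inv()*T).as_rotvec(degrees=True)
    print("t",round(s["t"],1),"tcp",p.round(1),"yaw",round(y0,3),"j1,j6",s["joints"][[0,5]].round(2),"F",s["ft_force"].round(1),"open",round(95.1*s["opening"],1))
    print("row",d.round(2),w.round(1))
E
python3 - <<'E'
from h import *
print(state()["eef_pos"],state()["tcp_rot"])
im=read_camera("wrist");np.save("w1.npy",im);save(im,"pics/w1.png")
E
```

```text
[ 330.02836975 -301.40015564  404.72935623] [ 3.14152525e+00 -4.71371274e-04 -1.20337717e+00]
```

View pics/w1.png

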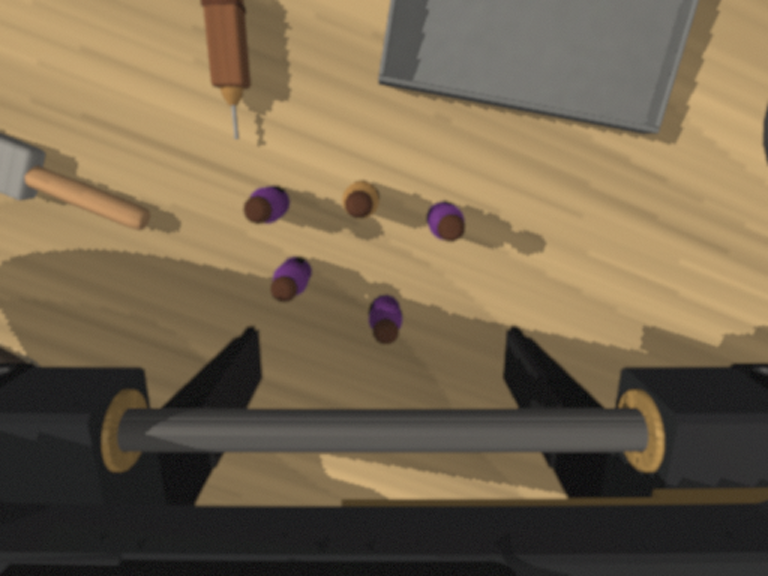

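```bash
python3 - <<'E'
from h import *
np.set_printoptions(precision=1,suppress=True)
W=camera_model("wrist");S=camera_model("scene")
w=lambda u,v,z:onz(W,u/1.5,v/1.5,z)
for n,p in dict(small=(359,203),pA=(258,208),pB=(286,287),pC=(451,227),pD=(386,330)).items(): print(n,w(*p,60)[:2])
print("smallknob h",two(W,np.array((359,203))/1.5,S,np.array((196,263))/1.5))
print("pin tip",w(236,137,12)[:2],"ferr end top corners",w(212,85,24)[:2],w(247,83,24)[:2],"handle edges",w(205,5,24)[:2],w(243,2,24)[:2])
print("pin tip h",two(W,np.array((236,137))/1.5,S,np.array((262,268))/1.5))
print("tray",w(381,80,22)[:2],w(657,131,22)[:2], two(W,np.array((381,80))/1.5,S,np.array((221,313))/1.5),two(W,np.array((657,131))/1.5,S,np.array((97,368))/1.5))
E
```

```text
small [ 362.3 -272.9]
pA [ 334.5 -209.8]
pB [ 287.8 -244.9]
pC [ 369.6 -337.7]
pD [ 282.7 -323.3]
smallknob h (array([ 361.2, -271.4,   51.8]), np.float64(3.0222994138780974))
pin tip [ 369.6 -169.2] ferr end top corners [ 398.7 -146.6] [ 408.8 -169.5] handle edges [ 446.4 -128.1] [ 457.3 -151.9]
pin tip h (array([ 368.9, -166.5,    7.8]), np.float64(2.8872573288753154))
tray [ 444.6 -257.3] [ 485.5 -458.5] (array([ 445.9, -254.7,   10.1]), np.float64(4.023024427174321)) (array([ 487.7, -459.6,   13.7]), np.float64(5.699545729041245))
```

Wrist view: small cutter's knob at (359,203), purple ones at (258,208), (286,287), (451,227) and (386,330), short pin along the top left, and the tray's near edge from (381,80) to (657,131). First is the short pin, grasped at (431,-148) with yaw -1.21.

```bash
python3 - <<'E'
from h import *
goto(431,-148,120,-1.213); goto(431,-148,21,-1.213)
E
```

```text
t 1.1 tcp [ 329.9 -301.6  404.6] yaw -1.204 j1,j6 [-0.89  0.32] F [0.4 0.3 0.9] open 94.9
row [-10.72 -14.95  11.33] [ 0.  -0.   0.5]
t 1.1 tcp [ 329.9 -301.6  404.6] yaw -1.204 j1,j6 [-0.89  0.32] F [0.4 0.3 0.9] open 94.9
row [-10.72 -14.95  21.23] [ 0.  -0.   0.5]
```

>>> {"api": "arm_command", "payload": {
  "steps": [
    [-10.7, -15, 0, 0, 0, 0.5],
    [-10.7, -15, 0, 0, 0, 0.5],
    [-10.7, -15, 0, 0, 0, 0.5],
    [-10.7, -15, 3, 0, 0, 0.5],
    [-10.7, -15, 6, 0, 0, 0.5],
    [-10.7, -15, 9, 0, 0, 0.5],
    [-10.7, -15, 11.3, 0, 0, 0.5],
    [-10.7, -15, 11.3, 0, 0, 0.5],
    [-10.7, -15, 11.3, 0, 0, 0.5]
  ],
  "jaw": 5
}}

```text
t: 1.87
eef_pos: [431.8, -147.7, 291.2]
tcp_rot: [3.14, 0.002, -1.213]
ft_force: [-0.5, -0.9, 0.1]
opening: 0.531
```

```bash
python3 - <<'E'
from h import *
im=read_camera("wrist");save(im,"pics/w2.png",f=1.2)
goto(431,-148,21,-1.213)
E
```

```text
t 1.9 tcp [ 431.9 -147.7  292.2] yaw -1.213 j1,j6 [-0.47  0.74] F [-0.7 -0.1  0. ] open 50.5
row [-0.    0.09  9.99] [ 0.  0. -0.]
```

View pics/w2.png

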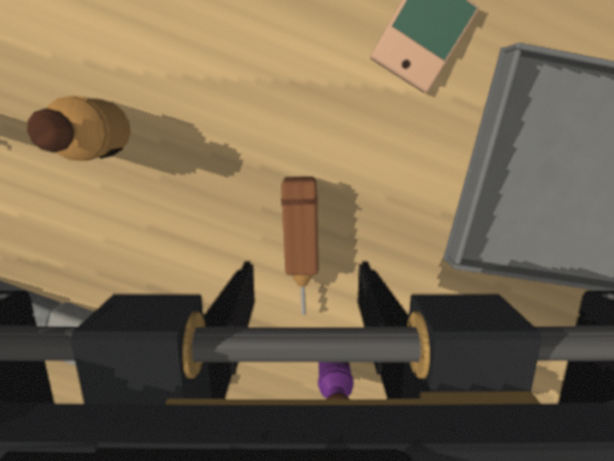

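>>> {"api": "arm_command", "payload": {
  "steps": [
    [-0.1, 0.1, 3, 0, 0, 0],
    [-0.1, 0.1, 6, 0, 0, 0],
    [-0.1, 0.1, 8, 0, 0, 0],
    [-0.1, 0.1, 9.5, 0, 0, 0],
    [-0.1, 0.1, 10, 0, 0, 0],
    [-0.1, 0.1, 10, 0, 0, 0]
  ]
}}

```text
t: 2.42
eef_pos: [430.6, -146.8, 192.1]
tcp_rot: [-3.141, -0.0, -1.213]
ft_force: [-0.6, -0.1, 0.2]
opening: 0.523
```

>>> {"api": "arm_command", "payload": {
  "steps": [
    [0, 0, 0, 0, 0, 0],
    [0, 0, 0, 0, 0, 0],
    [0, 0, 0, 0, 0, 0],
    [0, 0, 0, 0, 0, 0],
    [0, 0, 0, 0, 0, 0],
    [0, 0, 0, 0, 0, 0]
  ],
  "jaw": 1.5
}}

```text
t: 2.92
eef_pos: [430.4, -146.1, 192.4]
tcp_rot: [-3.141, -0.001, -1.212]
ft_force: [-1.5, -0.1, 8.4]
opening: 0.247
```

>>> {"api": "arm_command", "payload": {
  "steps": [
    [0, 0, -2, 0, 0, 0],
    [0, 0, -5, 0, 0, 0],
    [0, 0, -9, 0, 0, 0],
    [0, 0, -12, 0, 0, 0],
    [0, 0, -12, 0, 0, 0]
  ]
}}

```text
t: 3.33
eef_pos: [430.7, -146.1, 316.7]
tcp_rot: [-3.136, -0.006, -1.212]
ft_force: [-0.3, -0.2, 0.4]
opening: 0.253
```

```bash
python3 - <<'E'
from h import *
goto(507,-336.3,120,.2)
E
```

```text
t 3.3 tcp [ 430.7 -146.1  316.7] yaw -1.212 j1,j6 [-0.47  0.74] F [-0.3 -0.2  0.4] open 24.0
row [20.47 -0.44  2.66] [ -0.   -0.5 -80.9]
```

>>> {"api": "arm_command", "payload": {
  "steps": [
    [4, 0, 0, 0, 0, -7],
    [8, 0, 0, 0, 0, -14],
    [12, -0.4, 0, 0, 0, -21],
    [16, -0.4, 0, 0, 0, -28],
    [20, -0.4, 0, 0, 0, -35],
    [20.5, -0.4, 0, 0, 0, -42],
    [20.5, -0.4, 0, 0, 0, -49],
    [20.5, -0.4, 0, 0, 0, -56],
    [20.5, -0.4, 1, 0, 0, -63],
    [20.5, -0.4, 2, 0, 0, -70],
    [20.5, -0.4, 2.5, 0, 0, -77],
    [20.5, -0.4, 2.5, 0, 0, -80.9]
  ]
}}

```text
t: 4.33
eef_pos: [505.9, -336.3, 285.0]
tcp_rot: [-3.14, 0.002, 0.207]
ft_force: [-0.5, -0.4, -0.0]
opening: 0.248
```

>>> {"api": "arm_command", "payload": {
  "steps": [
    [0, 0, 0, 0, 0, 0],
    [0, 0, 0, 0, 0, 0]
  ]
}}

```text
t: 4.5
eef_pos: [506.1, -336.5, 286.4]
tcp_rot: [-3.141, 0.0, 0.198]
ft_force: [0.2, -0.3, -1.2]
opening: 0.248
```

```bash
python3 - <<'E'
from h import *
im=read_camera("wrist");save(im,"pics/w3.png",f=1.2)
goto(507,-336.3,25.5,.2)
E
```

```text
t 4.5 tcp [ 506.1 -336.5  286.6] yaw 0.198 j1,j6 [-0.7  -0.89] F [ 1.1 -0.3 -0.2] open 23.8
row [ 0.09 -0.    8.98] [-0.   0.  -0.1]
```

View pics/w3.png

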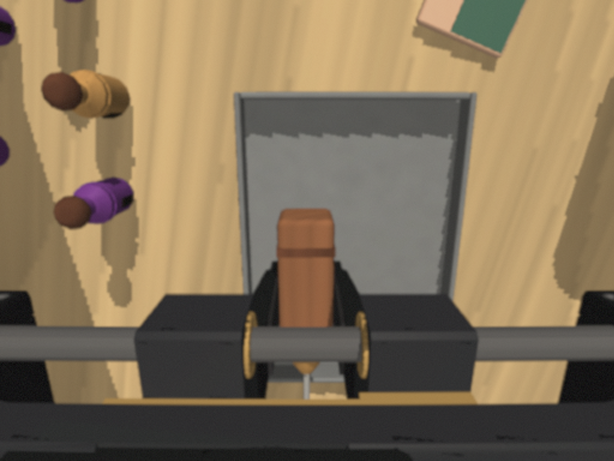

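>>> {"api": "arm_command", "payload": {
  "steps": [
    [0.1, 0, 3, 0, 0, 0],
    [0.1, 0, 6, 0, 0, 0],
    [0.1, 0, 7.5, 0, 0, 0],
    [0.1, 0, 8.3, 0, 0, 0],
    [0.1, 0, 8.8, 0, 0, 0],
    [0.1, 0, 8.9, 0, 0, 0],
    [0.1, 0, 8.9, 0, 0, 0],
    [0.1, 0, 8.9, 0, 0, 0]
  ]
}}

```text
t: 5.22
eef_pos: [507.3, -336.5, 198.8]
tcp_rot: [3.14, -0.001, 0.2]
ft_force: [0.8, 1.2, -0.8]
opening: 0.249
```

>>> {"api": "arm_command", "payload": {
  "steps": [
    [0, 0, 0, 0, 0, 0],
    [0, 0, 0, 0, 0, 0],
    [0, 0, 0, 0, 0, 0],
    [0, 0, 0, 0, 0, 0]
  ],
  "jaw": 3.4
}}

```text
t: 5.55
eef_pos: [507.1, -336.4, 198.1]
tcp_rot: [3.141, -0.0, 0.2]
ft_force: [0.8, 0.2, 0.2]
opening: 0.355
```

>>> {"api": "arm_command", "payload": {
  "steps": [
    [0, 0, -1, 0, 0, 0],
    [0, 0, -3, 0, 0, 0],
    [0, 0, -6, 0, 0, 0],
    [0, 0, -10, 0, 0, 0],
    [0, 0, -14, 0, 0, 0],
    [0, 0, -15, 0, 0, 0],
    [0, 0, -15, 0, 0, 0]
  ]
}}

```text
t: 6.13
eef_pos: [507.1, -336.3, 352.0]
tcp_rot: [3.136, -0.004, 0.2]
ft_force: [-0.5, 0.6, 1.0]
opening: 0.358
```

```bash
python3 - <<'E'
from h import *
goto(362,-272,130,0)
goto(362,-272,25,0)
E
```

```text
t 6.1 tcp [ 507.1 -336.3  352. ] yaw 0.2 j1,j6 [-0.69 -0.89] F [-0.5  0.6  1. ] open 34.0
row [-12.97  -9.22   4.97] [ 0.3 -0.3 11.5]
t 6.1 tcp [ 507.1 -336.3  352. ] yaw 0.2 j1,j6 [-0.69 -0.89] F [-0.5  0.6  1. ] open 34.0
row [-13.01  -9.28  15.47] [ 0.3 -0.3 11.5]
```

>>> {"api": "arm_command", "payload": {
  "steps": [
    [-4, -3, 0, 0, 0, 4],
    [-8, -6, 0, 0, 0, 8],
    [-12, -9, 0, 0, 0, 11.5],
    [-13, -9.2, 2, 0, 0, 11.5],
    [-13, -9.2, 4, 0, 0, 11.5],
    [-13, -9.2, 5, 0, 0, 11.5],
    [-13, -9.2, 5, 0, 0, 11.5],
    [-13, -9.2, 5, 0, 0, 11.5]
  ],
  "jaw": 4.6
}}

```text
t: 6.8
eef_pos: [361.4, -272.1, 297.2]
tcp_rot: [-3.14, 0.001, -0.001]
ft_force: [-0.0, 0.6, -0.7]
opening: 0.487
```

```bash
python3 - <<'E'
from h import *
im=read_camera("wrist");save(im,"pics/w4.png",f=1.2)
goto(362,-272,25,0)
m=camera_model("wrist");print(m["xyz"],proj(m,(362,-272,63)),proj(m,(362,-272,20)))
E
```

```text
t 6.8 tcp [ 361.5 -272.1  297.7] yaw -0.0 j1,j6 [-0.79 -0.79] F [ 0.5  0.8 -0.3] open 46.0
row [ 5.000e-02 -1.000e-02  1.014e+01] [-0.  0. -0.]
[ 361.63543001 -194.66819342  277.18433689] (np.float64(255.49460536702765), np.float64(209.3649958049898)) (np.float64(255.40889401124213), np.float64(192.12470498239782))
```

View pics/w4.png

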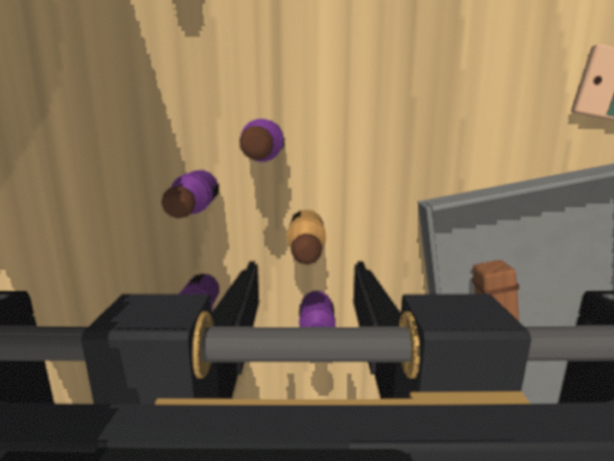

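The brass knob is at (307,249), where the projection puts it (306.6,251); purple neighbours are clear of the jaw line. Descending.

>>> {"api": "arm_command", "payload": {
  "steps": [
    [0, 0, 2.5, 0, 0, 0],
    [0, 0, 5, 0, 0, 0],
    [0, 0, 7.5, 0, 0, 0],
    [0, 0, 9, 0, 0, 0],
    [0, 0, 10, 0, 0, 0],
    [0, 0, 10.1, 0, 0, 0],
    [0, 0, 10.1, 0, 0, 0]
  ]
}}

```text
t: 7.43
eef_pos: [361.7, -272.2, 196.8]
tcp_rot: [-3.141, 0.0, -0.0]
ft_force: [-0.2, 0.0, 0.9]
opening: 0.486
```

>>> {"api": "arm_command", "payload": {
  "steps": [
    [0, 0, 0, 0, 0, 0],
    [0, 0, 0, 0, 0, 0],
    [0, 0, 0, 0, 0, 0],
    [0, 0, 0, 0, 0, 0],
    [0, 0, 0, 0, 0, 0]
  ],
  "jaw": 1.5
}}

```text
t: 7.85
eef_pos: [361.5, -272.1, 197.3]
tcp_rot: [3.141, -0.001, -0.001]
ft_force: [-0.8, 1.3, 7.3]
opening: 0.269
```

>>> {"api": "arm_command", "payload": {
  "steps": [
    [0, 0, -1, 0, 0, 0],
    [0, 0, -3, 0, 0, 0],
    [0, 0, -6, 0, 0, 0],
    [0, 0, -10, 0, 0, 0],
    [0, 0, -14, 0, 0, 0],
    [0, 0, -18, 0, 0, 0],
    [0, 0, -18, 0, 0, 0],
    [0, 0, -18, 0, 0, 0]
  ]
}}

```text
t: 8.52
eef_pos: [361.2, -271.8, 378.6]
tcp_rot: [3.138, -0.003, -0.0]
ft_force: [0.1, -0.9, -1.1]
opening: 0.269
```

```bash
python3 - <<'E'
from h import *
goto(539,330,200,0.9)
goto(380,150,200,0.7)
E
```

```text
t 8.5 tcp [ 361.2 -271.8  378.6] yaw -0.0 j1,j6 [-0.79 -0.79] F [ 0.1 -0.9 -1.1] open 25.6
row [ 17.76 -60.19   0.59] [  0.3  -0.1 -51.6]
t 8.5 tcp [ 361.2 -271.8  378.6] yaw -0.0 j1,j6 [-0.79 -0.79] F [ 0.1 -0.9 -1.1] open 25.6
row [  1.87 -42.18   0.6 ] [  0.2  -0.1 -40.1]
```

>>> {"api": "arm_command", "payload": {
  "steps": [
    [1, -3.5, 0, 0, 0, 0],
    [2.1, -7.2, 0, 0, 0, 0],
    [3.2, -11, 0, 0, 0, 0],
    [4.3, -15, 0, 0, 0, 0],
    [5.4, -19, 0, 0, 0, 0],
    [6.5, -23, 0, 0, 0, 0],
    [7.6, -27, 0, 0, 0, 0],
    [8.8, -31, 0, 0, 0, 0],
    [10, -35, 0, 0, 0, 0],
    [11.2, -39, 0, 0, 0, 0],
    [12.4, -43, 0, 0, 0, 0],
    [13.5, -47, 0, 0, 0, 0]
  ]
}}

```text
t: 9.52
eef_pos: [496.6, 199.9, 374.9]
tcp_rot: [3.141, 0.003, -0.0]
ft_force: [0.8, -0.2, -0.5]
opening: 0.269
```

>>> {"api": "arm_command", "payload": {
  "steps": [
    [1, -4, 0, 0, 0, 0],
    [2, -7, 0, 0, 0, 0],
    [2.4, -8.2, 0, 0, 0, 0],
    [2.4, -8.2, 0, 0, 0, 0],
    [2.4, -8.2, 0, 0, 0, 0]
  ]
}}

```text
t: 9.93
eef_pos: [520.3, 279.5, 375.0]
tcp_rot: [3.14, 0.003, 0.0]
ft_force: [0.3, -0.2, -0.3]
opening: 0.267
```

```bash
python3 - <<'E'
from h import *
np.set_printoptions(precision=1,suppress=True)
m=camera_model("wrist");im=read_camera("wrist");np.save("w5.npy",im);save(im,"pics/w5.png",f=1.2)
h=cv2.cvtColor(im,cv2.COLOR_RGB2HSV)
k=cv2.inRange(h,(3,130,90),(12,255,255))
c=max(cv2.findContours(k,0,1)[0],key=cv2.contourArea);print(cv2.contourArea(c),cv2.boundingRect(c))
P=np.array([onz(m,*p[0],24)[:2] for p in c]);print(cv2.minEnclosingCircle(P.astype(np.float32)))
goto(538,393,150,0);goto(538,393,33.5,0)
E
```

```text
21264.5 (192, 0, 162, 167)
((536.885986328125, 366.1894836425781), 81.18115997314453)
t 10.0 tcp [520.3 278.9 375.5] yaw -0.001 j1,j6 [0.4 0.4] F [ 0.5 -0.2 -0.7] open 25.5
row [  1.8 -11.4   5.4] [ 0.1  0.1 -0. ]
t 10.0 tcp [520.3 278.9 375.5] yaw -0.001 j1,j6 [0.4 0.4] F [ 0.5 -0.2 -0.7] open 25.5
row [  1.8 -11.4  17.1] [ 0.1  0.1 -0. ]
```

View pics/w5.png

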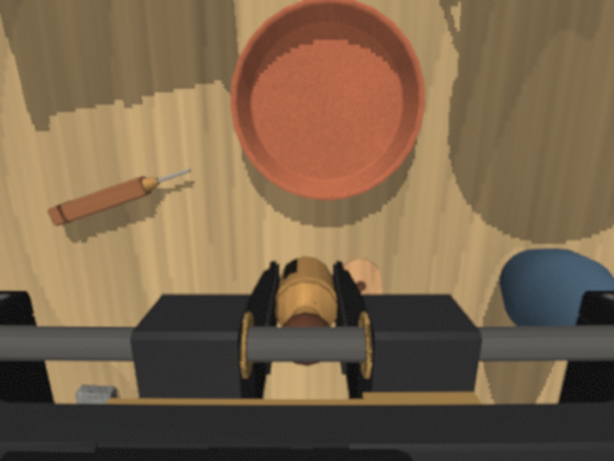

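Saucer found at (537,366), radius 81 (true 82). The small cutter is held upright, and the long pin lies from (58,215) to its tip at (190,170). Placing at (537,394).

>>> {"api": "arm_command", "payload": {
  "steps": [
    [0.6, -4, 0, 0, 0, 0],
    [1.2, -8, 2, 0, 0, 0],
    [1.7, -11.5, 4, 0, 0, 0],
    [1.7, -11.5, 7, 0, 0, 0],
    [1.7, -11.5, 10, 0, 0, 0],
    [1.7, -11.5, 13, 0, 0, 0],
    [1.7, -11.5, 15, 0, 0, 0],
    [1.7, -11.5, 16, 0, 0, 0],
    [1.7, -11.5, 16.7, 0, 0, 0],
    [1.7, -11.5, 17, 0, 0, 0],
    [1.7, -11.5, 17.1, 0, 0, 0],
    [1.7, -11.5, 17.1, 0, 0, 0]
  ]
}}

```text
t: 10.98
eef_pos: [537.9, 394.5, 206.7]
tcp_rot: [-3.141, -0.001, -0.001]
ft_force: [0.2, -0.4, -1.3]
opening: 0.266
```

```bash
python3 - <<'E'
from h import *
np.set_printoptions(precision=1,suppress=True)
goto(537,394,33,0)
m=dict(camera_model("wrist"));st=state()
# wrist camera model at picture w5: same orientation, shifted by the move
m["xyz"]=m["xyz"]-st["eef_pos"]+np.array([520.3,278.9,375.5])
for p,z in(((58,215),18),((148,184),18),((190,170),9)): print(onz(m,p[0]/1.2,p[1]/1.2,z))
im=np.load("w5.npy");h=cv2.cvtColor(im,cv2.COLOR_RGB2HSV)[130:200,30:170]
k=cv2.inRange(h,(3,100,60),(13,255,255));c=max(cv2.findContours(k,0,1)[0],key=cv2.contourArea)
b=cv2.boxPoints(cv2.minAreaRect(c))+[30,130]
print(cv2.contourArea(c),np.array([onz(m,*p,15) for p in b]))
E
```

```text
t 11.0 tcp [537.9 394.5 206.7] yaw -0.001 j1,j6 [0.5 0.5] F [ 0.2 -0.4 -1.3] open 25.3
row [-0.1  0.1  0.2] [-0.  -0.1 -0. ]
[292.  270.4  18. ]
[379.2 299.   18. ]
[415.3 310.2   9. ]
1165.0 [[280.8 275.5  15. ]
 [373.3 305.9  15. ]
 [377.1 289.5  15. ]
 [283.5 258.2  15. ]]
```

>>> {"api": "arm_command", "payload": {
  "steps": [
    [0, 0, 0.1, 0, 0, 0],
    [0, 0, 0.2, 0, 0, 0],
    [0, 0, 0.2, 0, 0, 0],
    [0, 0, 0.2, 0, 0, 0]
  ]
}}

```text
t: 11.32
eef_pos: [537.6, 394.7, 204.0]
tcp_rot: [-3.141, -0.0, -0.0]
ft_force: [-0.4, 0.5, -1.0]
opening: 0.27
```

>>> {"api": "arm_command", "payload": {
  "steps": [
    [0, 0, 0, 0, 0, 0],
    [0, 0, 0, 0, 0, 0],
    [0, 0, 0, 0, 0, 0],
    [0, 0, 0, 0, 0, 0]
  ],
  "jaw": 4.2
}}

```text
t: 11.65
eef_pos: [537.7, 394.7, 203.7]
tcp_rot: [3.142, -0.0, -0.001]
ft_force: [-0.1, 0.3, 0.2]
opening: 0.435
```

>>> {"api": "arm_command", "payload": {
  "steps": [
    [0, 0, -1, 0, 0, 0],
    [0, 0, -3, 0, 0, 0],
    [0, 0, -6, 0, 0, 0],
    [0, 0, -10, 0, 0, 0],
    [0, 0, -14, 0, 0, 0],
    [0, 0, -16, 0, 0, 0],
    [0, 0, -16, 0, 0, 0]
  ]
}}

```text
t: 12.23
eef_pos: [537.7, 394.8, 370.1]
tcp_rot: [-3.137, -0.008, -0.0]
ft_force: [-0.1, 0.8, 0.2]
opening: 0.442
```

```bash
python3 - <<'E'
from h import *
goto(334,282,110,0.318+np.pi/2)
goto(334,282,20.8,0.318-np.pi/2)
E
```

```text
t 12.2 tcp [537.7 394.8 370.1] yaw -0.0 j1,j6 [0.53 0.53] F [-0.1  0.8  0.2] open 42.0
row [-20.43  11.33   8.67] [   0.2   -0.5 -108.2]
t 12.2 tcp [537.7 394.8 370.1] yaw -0.0 j1,j6 [0.53 0.53] F [-0.1  0.8  0.2] open 42.0
row [-20.5   11.37  17.59] [-0.5 -0.2 71.8]
```

>>> {"api": "arm_command", "payload": {
  "steps": [
    [-2, 1, 0, 0, 0, -7],
    [-4, 2, 0, 0, 0, -14],
    [-6, 3, 0, 0, 0, -21],
    [-8, 4, 0, 0, 0, -28],
    [-10, 5, 0, 0, 0, -35],
    [-12, 6, 0, 0, 0, -42],
    [-14, 7, 0, 0, 0, -49],
    [-16, 8, 0, 0, 0, -56],
    [-18, 9, 0, 0, 0, -63],
    [-19, 10, 0, 0, 0, -70],
    [-20, 11, 0, 0, 0, -77],
    [-20.6, 11.3, 0, 0, 0, -84]
  ],
  "jaw": 4.2
}}

```text
t: 13.23
eef_pos: [330.3, 280.7, 363.6]
tcp_rot: [-3.141, 0.001, 1.472]
ft_force: [0.2, 0.2, 0.3]
opening: 0.441
```

```bash
python3 - <<'E'
from h import *
goto(332,282,110,1.889)
E
```

```text
t 13.2 tcp [330.3 280.7 363.6] yaw 1.472 j1,j6 [ 0.55 -0.92] F [0.2 0.2 0.3] open 41.9
row [0.15 0.17 8.23] [ -0.1   0.  -23.9]
```

>>> {"api": "arm_command", "payload": {
  "steps": [
    [0.1, 0.1, 1, 0, 0, -7],
    [0.1, 0.1, 3, 0, 0, -14],
    [0.1, 0.1, 6, 0, 0, -20],
    [0.1, 0.1, 8, 0, 0, -23.9],
    [0.1, 0.1, 8, 0, 0, -23.9],
    [0.1, 0.1, 8, 0, 0, -23.9]
  ]
}}

```text
t: 13.73
eef_pos: [332.7, 282.6, 283.4]
tcp_rot: [-3.139, 0.001, 1.88]
ft_force: [-0.2, -0.5, 0.8]
opening: 0.439
```

```bash
python3 - <<'E'
from h import *
m=camera_model("wrist");im=read_camera("wrist");np.save("w6.npy",im);save(im,"pics/w6.png",f=1.2)
h=cv2.cvtColor(im,cv2.COLOR_RGB2HSV)
k=cv2.inRange(h,(3,100,60),(13,255,255));k[240:]=0
for c in cv2.findContours(k,0,1)[0]:
    if cv2.contourArea(c)>500: print(cv2.contourArea(c),[onz(m,*p,18)[:2].round(1) for p in cv2.boxPoints(cv2.minAreaRect(c))])
goto(332,282,20.8,1.889)
E
```

```text
2156.5 [array([282.4, 258.1]), array([277.3, 274.2]), array([364.3, 303. ]), array([370. , 285.3])]
t 13.8 tcp [332.8 282.7 284.2] yaw 1.88 j1,j6 [ 0.55 -1.33] F [ 0.3 -0.5  0.2] open 41.6
row [-0.04 -0.1   9.21] [-0.   0.  -0.5]
```

View pics/w6.png

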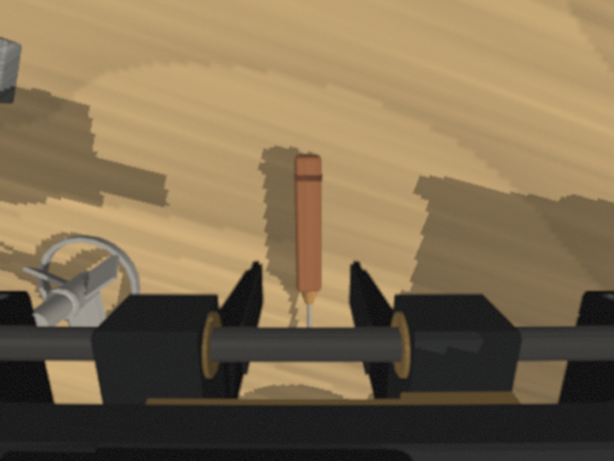

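>>> {"api": "arm_command", "payload": {
  "steps": [
    [0, -0.3, 3, 0, 0, 0],
    [0, -0.3, 6, 0, 0, 0],
    [0, -0.3, 8, 0, 0, 0],
    [0, -0.3, 9, 0, 0, 0],
    [0, -0.3, 9.2, 0, 0, 0],
    [0, -0.3, 9.2, 0, 0, 0],
    [0, -0.3, 9.2, 0, 0, 0]
  ]
}}

```text
t: 14.37
eef_pos: [330.1, 281.9, 192.8]
tcp_rot: [3.14, -0.0, 1.882]
ft_force: [-0.3, -0.6, -1.2]
opening: 0.443
```

>>> {"api": "arm_command", "payload": {
  "steps": [
    [0, 0, 0, 0, 0, 0],
    [0, 0, 0, 0, 0, 0],
    [0, 0, 0, 0, 0, 0],
    [0, 0, 0, 0, 0, 0],
    [0, 0, 0, 0, 0, 0],
    [0, 0, 0, 0, 0, 0]
  ],
  "jaw": 1
}}

```text
t: 14.87
eef_pos: [329.9, 281.8, 192.0]
tcp_rot: [3.141, -0.0, 1.883]
ft_force: [-0.2, 0.3, 6.5]
opening: 0.187
```

>>> {"api": "arm_command", "payload": {
  "steps": [
    [0, 0, -1, 0, 0, 0],
    [0, 0, -3, 0, 0, 0],
    [0, 0, -6, 0, 0, 0],
    [0, 0, -10, 0, 0, 0],
    [0, 0, -14, 0, 0, 0],
    [0, 0, -17, 0, 0, 0],
    [0, 0, -17, 0, 0, 0]
  ]
}}

```text
t: 15.45
eef_pos: [330.0, 281.9, 366.8]
tcp_rot: [3.133, -0.002, 1.883]
ft_force: [0.3, 0.3, -0.1]
opening: 0.188
```

```bash
python3 - <<'E'
from h import *
# tray c(539,-343) yaw .2, x=+32, y=+20
c,s=np.cos(.2),np.sin(.2);t=np.array([539+32*c-20*s,-343+32*s+20*c]);print(t)
goto(470,0,185,1.0);goto(*t,185,.2)
E
```

```text
[ 566.38874388 -317.04124986]
t 15.4 tcp [330.  281.9 366.8] yaw 1.883 j1,j6 [ 0.55 -1.33] F [ 0.3  0.3 -0.1] open 17.9
row [-31.13   4.66   1.02] [ 0.4 -0.3 50.6]
t 15.4 tcp [330.  281.9 366.8] yaw 1.883 j1,j6 [ 0.55 -1.33] F [ 0.3  0.3 -0.1] open 17.9
row [-64.26   4.1    0.96] [ 0.3 -0.5 96.4]
```

>>> {"api": "arm_command", "payload": {
  "steps": [
    [-3.5, 0.8, 0, 0, 0, 6],
    [-7.5, 1.4, 0, 0, 0, 12],
    [-11.5, 2, 0, 0, 0, 18],
    [-15.5, 2.6, 0, 0, 0, 24],
    [-19.5, 3.2, 0, 0, 0, 30],
    [-23.5, 3.8, 0, 0, 0, 36],
    [-27.5, 4.4, 0, 0, 0, 42],
    [-31.5, 4.7, 0, 0, 0, 48],
    [-35.5, 4.7, 0, 0, 0, 54],
    [-39.5, 4.7, 0, 0, 0, 60],
    [-43.5, 4.6, 0, 0, 0, 66],
    [-47.5, 4.5, 0, 0, 0, 72]
  ]
}}

```text
t: 16.45
eef_pos: [518.5, -158.6, 361.1]
tcp_rot: [-3.141, 0.001, 0.621]
ft_force: [0.7, 0.8, 0.5]
opening: 0.186
```

```bash
python3 - <<'E'
from h import *
goto(566.4,-317,120,.2)
E
```

```text
t 16.4 tcp [ 518.5 -158.6  361.1] yaw 0.621 j1,j6 [-0.42 -1.04] F [0.7 0.8 0.5] open 17.7
row [-5.31 15.67  6.97] [-0.   0.  24.1]
```

>>> {"api": "arm_command", "payload": {
  "steps": [
    [-1.2, 3.7, 0, 0, 0, 6],
    [-2.4, 7.4, 0, 0, 0, 12],
    [-3.6, 11, 0, 0, 0, 18],
    [-5, 14.7, 0, 0, 0, 24.1],
    [-5.3, 15.7, 3, 0, 0, 24.1],
    [-5.3, 15.7, 6, 0, 0, 24.1],
    [-5.3, 15.7, 7, 0, 0, 24.1],
    [-5.3, 15.7, 7, 0, 0, 24.1],
    [-5.3, 15.7, 7, 0, 0, 24.1]
  ]
}}

```text
t: 17.2
eef_pos: [567.7, -314.5, 291.9]
tcp_rot: [-3.141, 0.001, 0.206]
ft_force: [0.1, 0.5, 0.0]
opening: 0.183
```

```bash
python3 - <<'E'
from h import *
goto(566.4,-317,25.3,.2)
im=read_camera("wrist");save(im,"pics/w7.png",f=1.2)
E
```

```text
t 17.2 tcp [ 567.7 -314.5  291.9] yaw 0.206 j1,j6 [-0.61 -0.81] F [0.1 0.5 0. ] open 17.4
row [-0.17  0.23  9.53] [-0.   0.   0.3]
```

View pics/w7.png

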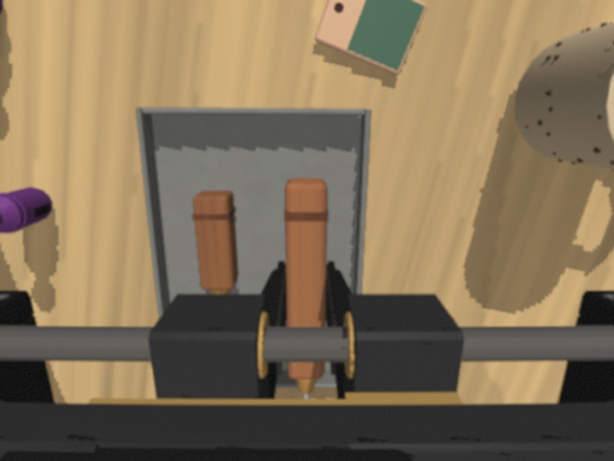

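>>> {"api": "arm_command", "payload": {
  "steps": [
    [-0.2, 0.2, 3, 0, 0, 0.3],
    [-0.2, 0.2, 6, 0, 0, 0.3],
    [-0.2, 0.2, 7.7, 0, 0, 0.3],
    [-0.2, 0.2, 8.7, 0, 0, 0.3],
    [-0.2, 0.2, 9.2, 0, 0, 0.3],
    [-0.2, 0.2, 9.45, 0, 0, 0.3],
    [-0.2, 0.2, 9.45, 0, 0, 0.3],
    [-0.2, 0.2, 9.45, 0, 0, 0.3],
    [-0.2, 0.2, 9.45, 0, 0, 0.3]
  ]
}}

```text
t: 18.0
eef_pos: [566.2, -317.3, 198.4]
tcp_rot: [3.14, -0.001, 0.2]
ft_force: [0.3, -0.6, -0.3]
opening: 0.186
```

>>> {"api": "arm_command", "payload": {
  "steps": [
    [0, 0, 0, 0, 0, 0],
    [0, 0, 0, 0, 0, 0],
    [0, 0, 0, 0, 0, 0],
    [0, 0, 0, 0, 0, 0]
  ],
  "jaw": 2.8
}}

```text
t: 18.33
eef_pos: [566.0, -317.2, 197.4]
tcp_rot: [3.141, -0.0, 0.2]
ft_force: [0.3, 0.1, -0.9]
opening: 0.294
```

>>> {"api": "arm_command", "payload": {
  "steps": [
    [0, 0, -1, 0, 0, 0],
    [0, 0, -3, 0, 0, 0],
    [0, 0, -6, 0, 0, 0],
    [0, 0, -10, 0, 0, 0],
    [0, 0, -14, 0, 0, 0],
    [0, 0, -17, 0, 0, 0],
    [0, 0, -17, 0, 0, 0]
  ]
}}

```text
t: 18.92
eef_pos: [566.2, -317.2, 374.8]
tcp_rot: [3.134, -0.007, 0.2]
ft_force: [0.7, -0.8, 0.2]
opening: 0.293
```

```bash
python3 - <<'E'
from h import *
goto(450,-20,165,0)
E
```

```text
t 18.9 tcp [ 566.2 -317.2  374.8] yaw 0.2 j1,j6 [-0.61 -0.81] F [ 0.7 -0.8  0.2] open 27.8
row [ -5.5  -31.47   3.58] [ 0.4 -0.5 11.5]
```

>>> {"api": "arm_command", "payload": {
  "steps": [
    [-0.7, -4, 0, 0, 0, 4],
    [-1.4, -8, 0, 0, 0, 8],
    [-2.1, -12, 0, 0, 0, 11.5],
    [-2.8, -16, 0, 0, 0, 11.5],
    [-3.5, -20, 0, 0, 0, 11.5],
    [-4.2, -24, 0, 0, 0, 11.5],
    [-4.9, -28, 0, 0, 0, 11.5],
    [-5.5, -31.5, 0, 0, 0, 11.5],
    [-5.5, -31.5, 0, 0, 0, 11.5],
    [-5.5, -31.5, 0, 0, 0, 11.5]
  ],
  "jaw": 6
}}

```text
t: 19.75
eef_pos: [448.9, -18.1, 367.8]
tcp_rot: [3.141, -0.001, 0.002]
ft_force: [1.5, 0.1, 0.1]
opening: 0.633
```

```bash
python3 - <<'E'
from h import *
m=camera_model("wrist");print(m)
im=read_camera("wrist");save(im,"pics/w8.png",f=1.5)
goto(450,10,140,0)
E
```

```text
{'K': array([[316.36529018,   0.        , 254.69903324],
       [  0.        , 316.36529018, 188.09419895],
       [  0.        ,   0.        ,   1.        ]]), 'k1': -0.020685570718721322, 'xyz': array([448.7507618 ,  59.34449622, 347.23432103]), 'rotation': array([-0.28006752, -0.00053133,  0.00219188])}
t 19.8 tcp [449.5 -19.1 367.7] yaw 0.001 j1,j6 [-0.19 -0.19] F [ 0.6 -0.3 -0.2] open 60.1
row [ 0.05 -2.92  5.63] [ 0.  -0.1  0.1]
```

View pics/w8.png

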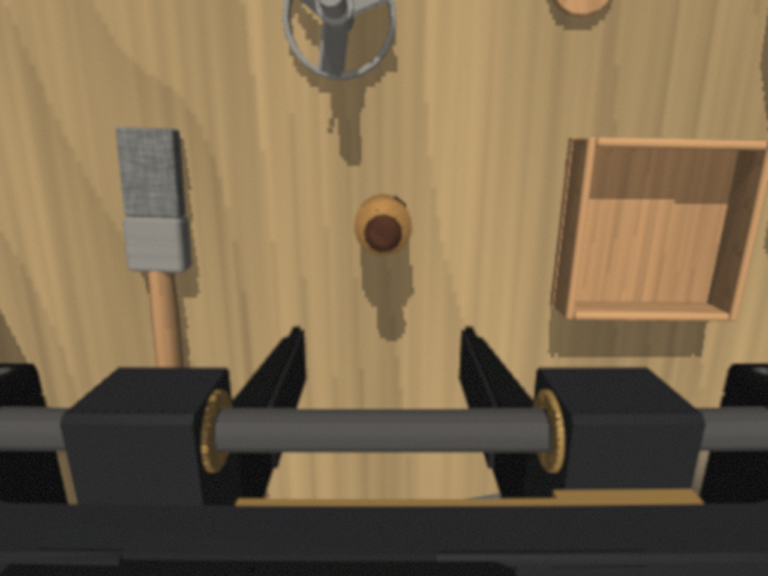

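```bash
python3 - <<'E'
from h import *
m=camera_model("wrist");S=camera_model("scene");D=camera_model("side")
w=lambda u,v,z:onz(m,u/1.5,v/1.5,z)[:2].round(1)
print("large",w(382,232,66),two(m,np.array((382,232))/1.5,S,np.array((374,250))/1.5))
print("box rim",[w(u,v,34) for u,v in((586,139),(768,140),(732,319),(569,319))])
for a,b in(((569,319),(364,332)),((586,139),(437,313))): print("h",two(m,np.array(a)/1.5,S,np.array(b)/1.5))
print("paddle",w(335,8,64),"ring",w(288,22,8),w(396,22,8),w(342,79,8))
goto(450,10,140,0);goto(450,10,27,0)
E
```

```text
large [449.7   8.7] (array([450.26718045,   9.2356111 ,  63.41876033]), np.float64(2.3186863165936322))
box rim [array([579.3,  62.9]), array([697.5,  63.3]), array([698.7, -58.9]), array([581.6, -58.7])]
h (array([582.63988841, -57.6375188 ,  33.10377669]), np.float64(3.12118127420341))
h (array([583.1950035 ,  64.3029947 ,  25.85056371]), np.float64(2.662412942392019))
paddle [424.5 129.6] ring [388.9 135.6] [458.7 135.6] [423.1 101.2]
t 19.8 tcp [449.5 -19.1 367.7] yaw 0.001 j1,j6 [-0.19 -0.19] F [ 0.6 -0.3 -0.2] open 60.1
row [ 0.05 -2.92  5.63] [ 0.  -0.1  0.1]
t 19.8 tcp [449.5 -19.1 367.7] yaw 0.001 j1,j6 [-0.19 -0.19] F [ 0.6 -0.3 -0.2] open 60.1
row [ 0.04 -2.92 16.93] [ 0.  -0.1  0.1]
```

>>> {"api": "arm_command", "payload": {
  "steps": [
    [0, -2.8, 0, 0, 0, 0],
    [0, -2.8, 3, 0, 0, 0],
    [0, -2.8, 6, 0, 0, 0],
    [0, -2.8, 9, 0, 0, 0],
    [0, -2.8, 12, 0, 0, 0],
    [0, -2.8, 14.5, 0, 0, 0],
    [0, -2.8, 16.2, 0, 0, 0],
    [0, -2.8, 16.9, 0, 0, 0],
    [0, -2.8, 16.9, 0, 0, 0],
    [0, -2.8, 16.9, 0, 0, 0]
  ]
}}

```text
t: 20.63
eef_pos: [449.9, 7.9, 198.4]
tcp_rot: [3.142, 0.0, -0.002]
ft_force: [0.4, -0.2, 0.0]
opening: 0.63
```

>>> {"api": "arm_command", "payload": {
  "steps": [
    [0, 0, 0, 0, 0, 0],
    [0, 0, 0, 0, 0, 0],
    [0, 0, 0, 0, 0, 0],
    [0, 0, 0, 0, 0, 0],
    [0, 0, 0, 0, 0, 0],
    [0, 0, 0, 0, 0, 0]
  ],
  "jaw": 2.8
}}

```text
t: 21.13
eef_pos: [449.5, 8.6, 198.8]
tcp_rot: [3.141, -0.001, -0.0]
ft_force: [-0.7, 0.5, 8.4]
opening: 0.392
```

>>> {"api": "arm_command", "payload": {
  "steps": [
    [0, 0, -1, 0, 0, 0],
    [0, 0, -3, 0, 0, 0],
    [0, 0, -6, 0, 0, 0],
    [0, 0, -10, 0, 0, 0],
    [0, 0, -14, 0, 0, 0],
    [0, 0, -17, 0, 0, 0],
    [0, 0, -17, 0, 0, 0]
  ]
}}

```text
t: 21.72
eef_pos: [449.6, 8.7, 373.5]
tcp_rot: [3.14, -0.009, -0.0]
ft_force: [-0.1, 0.1, -0.3]
opening: 0.396
```

```bash
python3 - <<'E'
from h import *
goto(537,338,165,0)
E
```

```text
t 21.7 tcp [449.6   8.7 373.5] yaw -0.0 j1,j6 [-0.13 -0.13] F [-0.1  0.1 -0.3] open 37.7
row [  8.71 -32.93   3.76] [ 0.1 -0.5 -0. ]
```

>>> {"api": "arm_command", "payload": {
  "steps": [
    [1, -4, 0, 0, 0, 0],
    [2, -8, 0, 0, 0, 0],
    [3, -12, 0, 0, 0, 0],
    [4, -16, 0, 0, 0, 0],
    [5, -20, 0, 0, 0, 0],
    [6, -24, 0, 0, 0, 0],
    [7, -27.5, 0, 0, 0, 0],
    [8, -31, 0, 0, 0, 0],
    [8.7, -32.9, 2, 0, 0, 0],
    [8.7, -32.9, 3.7, 0, 0, 0],
    [8.7, -32.9, 3.7, 0, 0, 0],
    [8.7, -32.9, 3.7, 0, 0, 0]
  ]
}}

```text
t: 22.72
eef_pos: [536.3, 337.5, 329.9]
tcp_rot: [3.14, 0.003, -0.0]
ft_force: [0.8, 0.7, -1.6]
opening: 0.388
```

```bash
python3 - <<'E'
from h import *
m=camera_model("wrist");im=read_camera("wrist");save(im,"pics/w9.png",f=1.2)
goto(537,338,34,0)
E
```

```text
t 22.8 tcp [536.5 337.2 331.1] yaw -0.001 j1,j6 [0.46 0.46] F [ 0.3  0.5 -1.4] open 37.3
row [ 0.06 -0.09 12.58] [ 0.   0.1 -0. ]
```

View pics/w9.png

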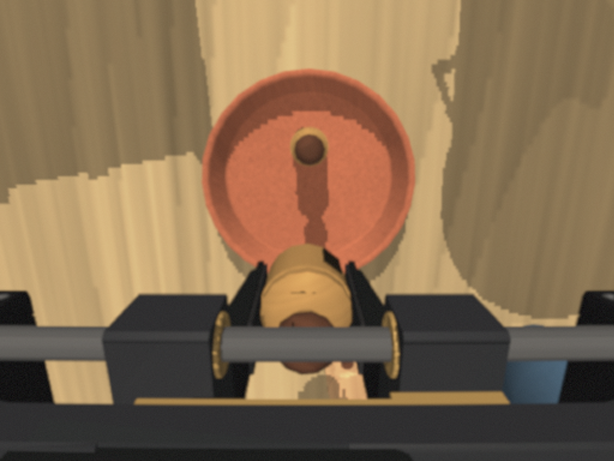

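The small cutter stands upright in the saucer at (310,148), and the large one is held upright. Setting it down.

>>> {"api": "arm_command", "payload": {
  "steps": [
    [0, 0, 3, 0, 0, 0],
    [0, 0, 6, 0, 0, 0],
    [0, 0, 9, 0, 0, 0],
    [0, 0, 11, 0, 0, 0],
    [0, 0, 12, 0, 0, 0],
    [0, 0, 12.4, 0, 0, 0],
    [0, 0, 12.5, 0, 0, 0],
    [0, 0, 12.6, 0, 0, 0],
    [0, 0, 12.6, 0, 0, 0],
    [0, 0, 12.6, 0, 0, 0]
  ]
}}

```text
t: 23.6
eef_pos: [536.8, 337.6, 206.4]
tcp_rot: [-3.141, -0.002, -0.0]
ft_force: [-0.3, 0.2, -0.4]
opening: 0.392
```

>>> {"api": "arm_command", "payload": {
  "steps": [
    [0, 0, 0, 0, 0, 0],
    [0, 0, 0, 0, 0, 0],
    [0, 0, 0, 0, 0, 0],
    [0, 0, 0, 0, 0, 0]
  ],
  "jaw": 5.2
}}

```text
t: 23.93
eef_pos: [536.6, 337.6, 205.4]
tcp_rot: [-3.142, -0.0, -0.0]
ft_force: [-0.7, 0.4, 0.2]
opening: 0.542
```

>>> {"api": "arm_command", "payload": {
  "steps": [
    [0, 0, -1, 0, 0, 0],
    [0, 0, -3, 0, 0, 0],
    [0, 0, -6, 0, 0, 0],
    [0, 0, -10, 0, 0, 0],
    [0, 0, -14, 0, 0, 0],
    [0, 0, -14, 0, 0, 0],
    [0, 0, -14, 0, 0, 0]
  ]
}}

```text
t: 24.52
eef_pos: [536.4, 337.6, 348.2]
tcp_rot: [-3.139, -0.005, -0.0]
ft_force: [-0.1, 0.2, -0.3]
opening: 0.549
```

```bash
python3 - <<'E'
from h import *
goto(424,100,155,0)
E
```

```text
t 24.5 tcp [536.4 337.6 348.2] yaw -0.0 j1,j6 [0.46 0.46] F [-0.1  0.2 -0.3] open 52.2
row [-11.24  23.77   2.09] [-0.1 -0.3 -0. ]
```

>>> {"api": "arm_command", "payload": {
  "steps": [
    [-1.8, 3.7, 0, 0, 0, 0],
    [-3.6, 7.4, 0, 0, 0, 0],
    [-5.4, 11.1, 0, 0, 0, 0],
    [-7.2, 14.8, 0, 0, 0, 0],
    [-9, 18.5, 0, 0, 0, 0],
    [-10.8, 22.2, 0, 0, 0, 0],
    [-11.2, 25.7, 0, 0, 0, 0],
    [-11.2, 25.7, 0, 0, 0, 0],
    [-11.2, 25.7, 0, 0, 0, 0]
  ],
  "jaw": 5
}}

```text
t: 25.27
eef_pos: [424.2, 79.3, 344.8]
tcp_rot: [3.142, 0.001, -0.004]
ft_force: [0.3, 1.0, -1.3]
opening: 0.525
```

```bash
python3 - <<'E'
from h import *
m=camera_model("wrist");im=read_camera("wrist");save(im,"pics/w10.png",f=1.5)
print(m["xyz"],m["rotation"]);goto(424,137,52,0)
print([np.array(proj(m,(424,137,z)))*1.5 for z in(64,8)])
E
```

```text
[424.53863906 156.78408554 324.24964818] [-0.27988552  0.0014545  -0.0042134 ]
t 25.3 tcp [424.5  80.3 344.8] yaw -0.002 j1,j6 [0.03 0.04] F [-0.3 -0.1 -0.1] open 49.6
row [-0.05 -5.67 12.15] [-0.   0.1 -0.1]
[array([381.90618825, 184.05284216]), array([382.0557646 , 177.42276055])]
```

View pics/w10.png

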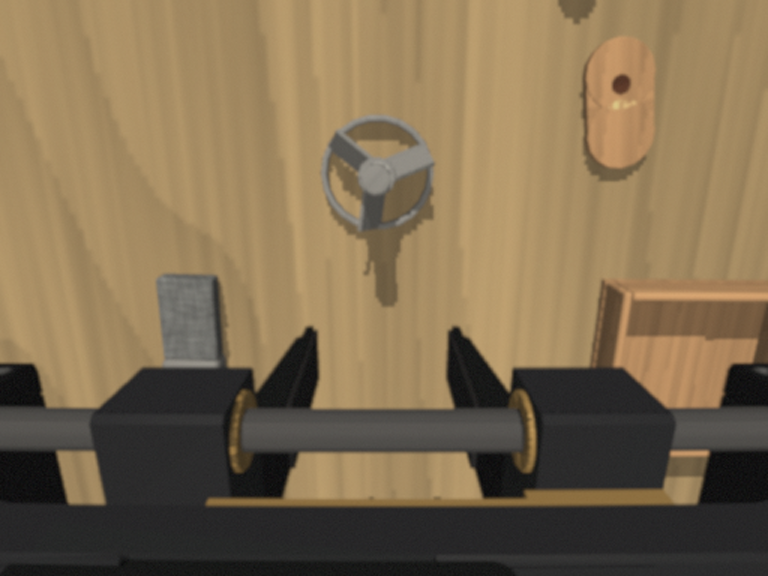

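>>> {"api": "arm_command", "payload": {
  "steps": [
    [-0.3, -3, 0, 0, 0, 0],
    [-0.35, -6.05, 1, 0, 0, 0],
    [-0.35, -6.05, 4, 0, 0, 0],
    [-0.35, -6.05, 7, 0, 0, 0],
    [-0.35, -6.05, 9.5, 0, 0, 0],
    [-0.35, -6.05, 11.2, 0, 0, 0],
    [-0.35, -6.05, 11.9, 0, 0, 0],
    [-0.35, -6.05, 12, 0, 0, 0],
    [-0.35, -6.05, 12, 0, 0, 0],
    [-0.35, -6.05, 12, 0, 0, 0]
  ],
  "jaw": 4
}}

```text
t: 26.15
eef_pos: [421.2, 141.5, 225.9]
tcp_rot: [-3.141, -0.001, 0.0]
ft_force: [0.2, -0.2, 0.6]
opening: 0.418
```

>>> {"api": "arm_command", "payload": {
  "steps": [
    [0, 0, 0, 0, 0, 0],
    [0, 0, 0, 0, 0, 0],
    [0, 0, 0, 0, 0, 0],
    [0, 0, 0, 0, 0, 0],
    [0, 0, 0, 0, 0, 0],
    [0, 0, 0, 0, 0, 0]
  ],
  "jaw": 0.8
}}

```text
t: 26.65
eef_pos: [421.0, 141.1, 225.7]
tcp_rot: [-3.142, -0.001, -0.001]
ft_force: [-1.9, 0.2, 6.5]
opening: 0.218
```

>>> {"api": "arm_command", "payload": {
  "steps": [
    [0, 0, -1, 0, 0, 0],
    [0, 0, -3, 0, 0, 0],
    [0, 0, -6, 0, 0, 0],
    [0, 0, -10, 0, 0, 0],
    [0, 0, -13, 0, 0, 0],
    [0, 0, -13, 0, 0, 0],
    [0, 0, -13, 0, 0, 0]
  ]
}}

```text
t: 27.23
eef_pos: [420.7, 141.0, 356.3]
tcp_rot: [-3.141, -0.003, -0.001]
ft_force: [1.0, -1.0, -2.1]
opening: 0.219
```

```bash
python3 - <<'E'
from h import *
goto(639.5,2,150,0)
E
```

```text
t 27.2 tcp [420.7 141.  356.3] yaw -0.001 j1,j6 [0.17 0.18] F [ 1.  -1.  -2.1] open 20.8
row [21.88 13.89  3.56] [-0.  -0.2 -0. ]
```

The grip opening reads 20.8 mm rather than 16, so the tips may be holding the hub below the stub. I'll look before going on.

```bash
python3 - <<'E'
from h import *
a=read_camera("wrist");b=read_camera("side");s=read_camera("scene")
T=(421,141,150);u,v=map(int,proj(camera_model("side"),T));print(u,v)
u2,v2=map(int,proj(camera_model("scene"),T));print(u2,v2)
c=lambda im,u,v:cv2.resize(im[max(0,v-60):max(0,v-60)+150,max(0,u-75):max(0,u-75)+150],(380,380))
cv2.imwrite("pics/m11.png",np.hstack([c(b,u,v),c(s,u2,v2)])[:,:,::-1])
E
```

```text
239 220
294 119
```

View pics/m11.png

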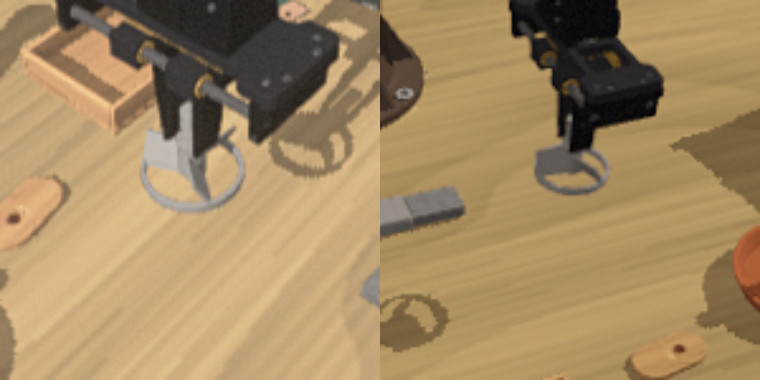

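The paddle hangs level, with its ring even in both views, so I carry on to the box.

>>> {"api": "arm_command", "payload": {
  "steps": [
    [3.2, 2, 0, 0, 0, 0],
    [6.4, 4, 0, 0, 0, 0],
    [9.6, 6, 0, 0, 0, 0],
    [12.8, 8, 0, 0, 0, 0],
    [16, 10, 0, 0, 0, 0],
    [19, 12, 0, 0, 0, 0],
    [21.2, 13.5, 0, 0, 0, 0],
    [21.9, 13.9, 1, 0, 0, 0],
    [21.9, 13.9, 2, 0, 0, 0],
    [21.9, 13.9, 3, 0, 0, 0],
    [21.9, 13.9, 3, 0, 0, 0],
    [21.9, 13.9, 3, 0, 0, 0]
  ]
}}

```text
t: 28.38
eef_pos: [639.1, 2.9, 324.1]
tcp_rot: [-3.141, 0.003, 0.001]
ft_force: [-0.2, 0.4, -1.4]
opening: 0.217
```

```bash
python3 - <<'E'
from h import *
goto(639.5,2,61,0)
im=read_camera("wrist");save(im,"pics/w12.png",f=1.2)
E
```

```text
t 28.4 tcp [639.1   2.9 324.1] yaw 0.001 j1,j6 [-0.1 -0.1] F [-0.2  0.4 -1.4] open 20.6
row [0.07 0.09 9.18] [-0.   0.2  0. ]
```

View pics/w12.png

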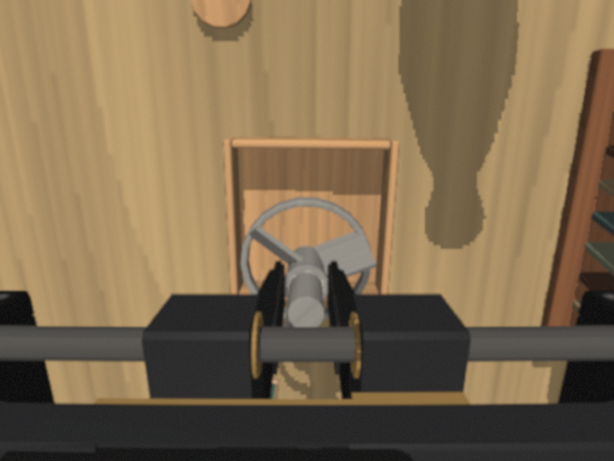

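>>> {"api": "arm_command", "payload": {
  "steps": [
    [0.1, 0.1, 2.5, 0, 0, 0],
    [0.1, 0.1, 5, 0, 0, 0],
    [0.1, 0.1, 7, 0, 0, 0],
    [0.1, 0.1, 8.2, 0, 0, 0],
    [0.1, 0.1, 8.8, 0, 0, 0],
    [0.1, 0.1, 9, 0, 0, 0],
    [0.1, 0.1, 9.1, 0, 0, 0],
    [0.1, 0.1, 9.1, 0, 0, 0],
    [0.1, 0.1, 9.1, 0, 0, 0],
    [0.1, 0.1, 9.1, 0, 0, 0]
  ]
}}

```text
t: 29.27
eef_pos: [641.0, 1.0, 235.1]
tcp_rot: [3.141, -0.001, -0.0]
ft_force: [0.2, -0.5, -1.8]
opening: 0.22
```

>>> {"api": "arm_command", "payload": {
  "steps": [
    [0, 0, 0, 0, 0, 0],
    [0, 0, 0, 0, 0, 0],
    [0, 0, 0, 0, 0, 0],
    [0, 0, 0, 0, 0, 0]
  ],
  "jaw": 4.2
}}

```text
t: 29.6
eef_pos: [641.0, 1.0, 234.5]
tcp_rot: [3.141, -0.001, -0.001]
ft_force: [0.7, 0.5, 0.3]
opening: 0.419
```

>>> {"api": "arm_command", "payload": {
  "steps": [
    [0, 0, -1, 0, 0, 0],
    [0, 0, -3, 0, 0, 0],
    [0, 0, -6, 0, 0, 0],
    [0, 0, -10, 0, 0, 0],
    [0, 0, -14, 0, 0, 0],
    [-3, 0, -17, 0, 0, 0],
    [-7, 0, -17, 0, 0, 0],
    [-11, 0, -17, 0, 0, 0],
    [-15, 0, -17, 0, 0, 0],
    [-19, 0, -17, 0, 0, 0],
    [-19, 0, -17, 0, 0, 0],
    [-19, 0, -17, 0, 0, 0]
  ]
}}

```text
t: 30.6
eef_pos: [449.4, 1.2, 405.6]
tcp_rot: [3.141, -0.002, -0.001]
ft_force: [2.0, 0.4, -0.3]
opening: 0.439
```

```bash
python3 - <<'E'
from h import *
s=read_camera("scene");save(s,"pics/end.png")
a=np.load("scene0.npy")
for n,(lo,hi) in dict(vase=((100,100,40),(115,255,255))).items():
    for im in(a,s):
        k=cv2.inRange(cv2.cvtColor(im,cv2.COLOR_RGB2HSV),lo,hi);print(n,cv2.minMaxLoc(k)[3],np.argwhere(k).mean(0))
d=cv2.absdiff(a,s).max(2);print("mug diff",d[255:320,180:230].mean(),"vase diff",d[195:262,355:405].mean());goto(450,0,165)
E
```

```text
vase (387, 198) [230.89728097 381.3570997 ]
vase (383, 199) [230.82399036 381.33092224]
mug diff 1.6723076923076923 vase diff 2.002686567164179
t 30.6 tcp [450.8   1.1 405.4] yaw -0.001 j1,j6 [-0.14 -0.14] F [ 0.1 -0.   0.8] open 42.3
row [-0.09  0.1   6.91] [ 0.  -0.1 -0. ]
```

View pics/end.png

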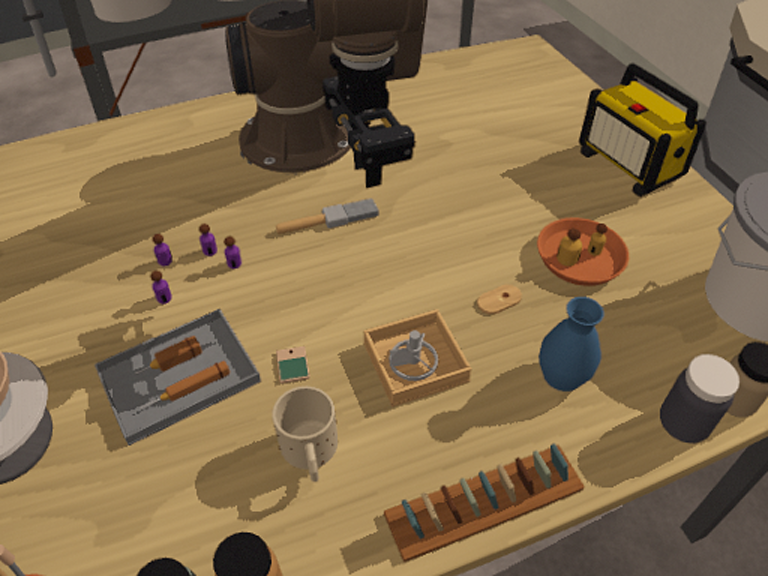

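All five stand or lie in place: pins at (180,352) and (195,382), cutters at (570,247) and (598,240), paddle at (414,350). Handing in.

```bash
python3 - <<'E'
from h import *
print("paddle",onz(camera_model("scene"),416/1.5,337/1.5,70).round(1)); print(job_done())
E
```

```text
paddle [647.6   0.7  70. ]
the job is handed in; nothing more can be done
None
```

I put all five tools away one at a time and handed the job in at about 31 s of the 134 s allowed. `job_done` returns no verdict.

- **Tools:** the last scene picture shows both pin tools flat and side by side in the steel tray. Both hole cutters are upright in the saucer, and the paddle head is upright in the box. I checked the paddle's position in that picture, and it stands about 8 mm from the box centre (limit 30 mm).
- **Left alone:** the vase and mug look the same in the pictures before and after. The vase's centre moved less than 0.1 pixel. I did not touch the four purple look-alikes.

**Checks that disagreed:**
- The jaws closed to 20.8 mm on the paddle instead of 16 mm, so they probably held the hub just below the stub. It hung level and was released 2–3 mm above the box floor.
- Two-view heights of the tray corners came out between 10 and 34 mm instead of 22 mm. Those points were picked by eye, so I used the stated rim height there.

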